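# Pry open the tester case, fit its battery pack and shut the cover

### The arm

A 7-joint arm with a two-finger parallel gripper is mounted at the origin on the work surface. World frame = base frame: x ahead of the robot, y to its left, z up, the work surface at z = 0. Lengths are in m, angles in rad, forces in N, time in s.
With the tool pointing down it reaches from about 0.4 to 0.875 m from the base axis. Payload 6.5 kg.
Tool frame: the origin (TCP) lies midway between the tips of the shut fingers; the grasp point (between the pads) lies 19 mm behind it; z points along the fingers, y is the line along which they close (so a half turn about z gives the same grasp; the last joint's range is limited). The gripper opens to 88 mm and grips with 3 to 60 N. Pads are 18 mm wide; open, the fingers measure 123 mm over their backs; the gripper's body (75 mm by 187 mm) begins 45 mm behind the grasp point.
Start: joints at [-1.378, 0.536, -0.004, 1.538, 0.003, 1.067, -0.071], TCP at [0.166, 0.628, 0.239] pointing down, gripper open.
Joint ranges: [-2.7, 2.7], [-0.37, 2.16], [-1.27, 1.26], [0.24, 2.4], [-1.31, 4.45], [0.19, 1.91], [-2.76, 2.76]. Speed limits (rad/s): [2.39, 2.39, 3.14, 3.14, 3.14, 3.14, 3.14].

### API

Orientations are given as a unit quaternion [w, x, y, z].
In Python, from station import env gives the robot as it stands. The module is installed in compiled form; this text tells all that it offers.
- The arm moves only by the shell command python3 -m handwheel 'ROWS' [FORCE]. ROWS is JSON, one flat list of numbers, 5 for each row, row after row: the shift along the tool's x, y, z each as a share of 100 cm, from -1 to 1, then the turn about the tool's z as a share of 0.12 rad, from -1 to 1, then the opening, from -1 (shut) to 1 (fully open). In form: [x, y, z, roll, fingers, x, y, z, roll, fingers, ...]. A call has 1 to 20 rows; each row shifts and turns the commanded pose from where the row before left it, along the tool's axes as they then stand; what a row does not reach is not made up. A row lasts 1/8 s, in which the tool goes at most 62.5 mm and 10.7 degrees, less where a joint would pass 70% of its speed; a pose out of reach is approached as far as the arm can. A call with a number of a shift or a turn outside -1 to 1 is refused whole. A call with a gripper value outside its range is refused whole. The fingers move at their own pace and stop on an object; FORCE is the grip in N (left out, the last holds). Time passes only in rows, so rows that do not move let the fingers close. It gives the time, the measured TCP pose, the force, the opening and the grip force at its end, in the units of the state.
- env.get_obs(): the state, without advancing time (a new reading comes with each control period).
- env.capture(name): name is "scene" or "top"; returns a dict with "pixels" (480x640x3 uint8, red, green, blue), "vfov" (degrees; the focal length in pixels is half the picture's height over the tangent of half this angle, whatever the lens; pixels are square), "cx", "cy" (the principal point, pixels), "R" (3x3) and "t" (3): a world point X has camera coordinates R X + t. Camera axes: x right, y down, z forward; pixel columns grow to the right and rows downward; lengths in m; the calibration is good to about 2 mm. A picture is of the moment at which its call begins. There is no depth.
- env.close_job(): hands the job in; it is judged then, once.
The state is a dict: "clock": time; "joint_positions": joint angles; "qvel": joint speeds; "tau": joint torques, N m; "tool_pos": TCP position; "eef_rot": TCP orientation; "ft_force": force on the tool from outside, world axes, zero at the start; "ft_torque": the same for the moment, N m; "width": finger opening in m; "grasp_force": force on a finger pad.
Only numpy, scipy, OpenCV 4.12 (cv2) and the standard library are available. Lean on these libraries where they do the work, as an engineer would, in place of code of your own. Each camera call takes 0.05 s, during which the arm holds its last target. There are 200 camera calls.

### The job

Push the thin steel end of the pry blade into the slot under the cover of the grey tester case, lever the cover up with it, and lay the blade back down on the bench. With the cover open, lay the battery pack flat on the floor of the case, in the middle between its two low ribs, then shut the cover fully. Leave the other things on the bench where they are.

Things in the scene. Friction and masses are not known exactly. Their poses are not given: they have to be found in the camera images.
- case: empty grey case 130 (x) x 160 (y), fixed to the bench on a 160 x 200 x 10 plate. Origin: centre of the plate's underside, z up; slot in its -x wall, hinge along y over its +x wall. Inner floor at z = 16, wall tops at z = 60, walls 5 thick. On the floor two ribs along y, 6 thick, 8 high, 130 long, centred at x = -34 and +34 (62 free between them).
- case_slot (a point): middle of the mouth of the pry slot, on the case's outer -x face, at (-65, 0, 56) in the case frame. The slot is a gap in that wall, 70 wide along y and 8 high (z = 52 to 60), directly under the cover; behind the 5 thick wall it opens into the empty case.
- lid (a joint): the cover's hinge, rad: 0 shut, grows as it opens, stop at 1.9 (19 degrees past upright). Stiff: the cover stays at any angle; about 2 N at its free edge moves it. The cover is a grey plate 130 x 160 x 6 over the whole case top, with dark grooves and a short black bar on top near the edge over the slot; steel hinge knuckles on the other side.
- lid_hinge (a point): middle of the hinge axis, at (65, 0, 60.5) in the case frame; it lies in the plane of the cover's underside.
- lid_edge (a point): middle of the cover's free edge (far from the hinge, over the slot), half way through its 6 thickness; 130 from the hinge.
- blade: pry tool lying on the bench: black handle 95 long, 24 wide (y), 22 high (z), and a flat steel blade 75 long, 20 wide (y), 2.5 thick out of the middle of its end. Origin on the underside: x points along the tool to the steel tip, z up. Handle from x = -85 to +10, steel from +10 to +85 at z = 11. Balances near x = -10. 90 g.
- blade_tip (a point): middle of the steel blade's end edge, at (85, 0, 11) in the tool's frame
- pack: battery pack: black block with a broad paper label round it and two brass contacts on one end, 45 (x) x 100 (y) x 32 high (z), about 200 g, lying on the bench. Origin: centre of its underside.
- pack_center (a point): middle of the battery pack
- spool: bystander: steel-grey solder spool, 62 across, 46 high, upright; origin under its centre
- foam: bystander: white foam block 75 x 120 x 50; origin under its centre
- ruler: bystander: flat steel ruler 200 (x) x 30 x 3; origin under its centre
- driver: bystander: screwdriver 190 long (x), black handle 26 thick; origin under its middle
- spanner: bystander: steel spanner 170 long (x), 38 wide, 8 thick; origin under its middle
- jar: bystander: small jar 48 across, 60 high; origin under its centre
There are look-alikes about, which are no part of the job. Leave any orange look-alike of the blade alone.

How it is judged:
On the way, in this order (a step that is already met when the one before it is completed fails the run):
1. the pry blade, pressing against the cover, has raised it to at least 0.2 rad (value of joint lid above 0.2 rad and contact force between blade and lid above 0.2 N), for 0.1 s.
2. the battery pack lies flat on the case's floor between the ribs (x of pack_center in the frame of case between -0.013 and 0.013 m and y of pack_center in the frame of case between -0.03 and 0.03 m and z of pack_center in the frame of case between 0.027 and 0.037 m and angle between the z axis of pack and the z axis of case, either way round below 0.12 rad), for 0.2 s.
At the end, for the whole second after the job is handed in: Cover shut (within 0.035 rad); battery pack at rest flat on the case floor between the ribs, its middle within 13 mm of the case centre across the ribs and 30 mm along them; pry tool at rest flat on the bench (tip below 18 mm), its origin over 100 mm from the case centre (all of step 2 and value of joint lid below 0.035 rad and linear speed of each of pack, blade below 0.02 m/s and height (world z) of blade_tip below 0.018 m and height (world z) of blade below 0.03 m and horizontal distance between blade and case above 0.1 m); the robot touches nothing.
It fails at once if a bystander (spool, foam, ruler, driver, spanner or jar) is shifted more than 30 mm (distance of any of spool, foam, ruler, driver, spanner, jar from where it was at the start of the episode above 0.03 m).
It also fails if it takes over 72 s, if anything falls off the work surface, if the arm or the gripper's body presses on something with over 40 N, if the wrist force passes 120 N, or if a joint passes its speed limit or range.

## Working session

There is one attempt and no reset: what is moved stays moved. The work goes in short steps, Python scripts to look and compute and a shell command to move; the robot and the scene stay as the last step left them, time stands still between calls to the robot, and variables do not carry over. Pictures are saved under pics/ and viewed, at most 13 in all, crops included, and the job is handed in when it is done.

```bash
mkdir -p pics; ls; python3 - <<'E'
from station import env
import cv2,numpy as np
o=env.get_obs()
for k in o: print(k,np.round(o[k],3))
for n in("top","scene"):
    c=env.capture(n); cv2.imwrite(f"pics/{n}0.png",c["pixels"][:,:,::-1])
    print(n,c["vfov"],c["cx"],c["cy"],np.round(c["R"],4).tolist(),np.round(c["t"],4).tolist(), [k for k in c])
E
```

```text
pics
clock 0.0
joint_positions [-1.378  0.537 -0.004  1.539  0.003  1.067 -0.071]
qvel [ 0.001  0.     0.    -0.003  0.     0.001 -0.   ]
tau [ 1.0000e-03 -5.7098e+01  9.9100e-01 -2.5160e+01 -5.6000e-02  1.8000e-02
  0.0000e+00]
tool_pos [0.166 0.628 0.238]
eef_rot [-0.     0.129  0.992 -0.001]
ft_force [-0.938  0.506  0.517]
ft_torque [-0.011  0.057  0.026]
grasp_force 0.0
width 0.088
top 43.50447929181394 312.81432099921915 246.9911583724458 [[0.0219, -0.9998, 0.0034], [-0.9886, -0.0221, -0.149], [0.1491, -0.0001, -0.9888]] [-0.005, 0.5418, 1.435] ['pixels', 'vfov', 'cx', 'cy', 'R', 't']
scene 48.1091708566832 310.3723769044321 237.64982478257988 [[-0.2458, 0.9693, -0.007], [0.8425, 0.2101, -0.4961], [-0.4794, -0.1278, -0.8682]] [0.1263, -0.4438, 1.6825] ['pixels', 'vfov', 'cx', 'cy', 'R', 't']
```

View pics/top0.png

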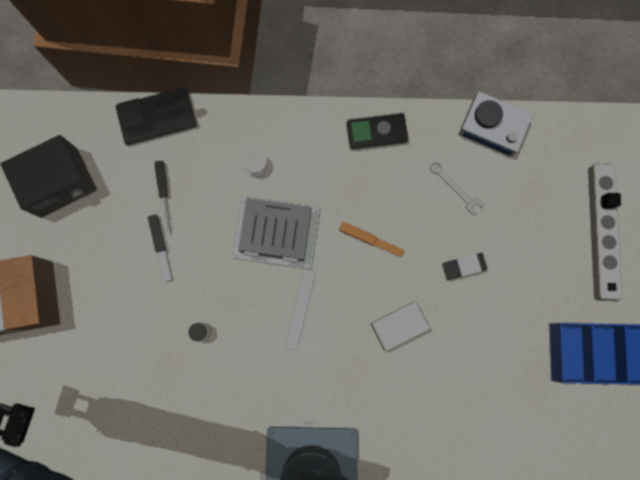

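View pics/scene0.png

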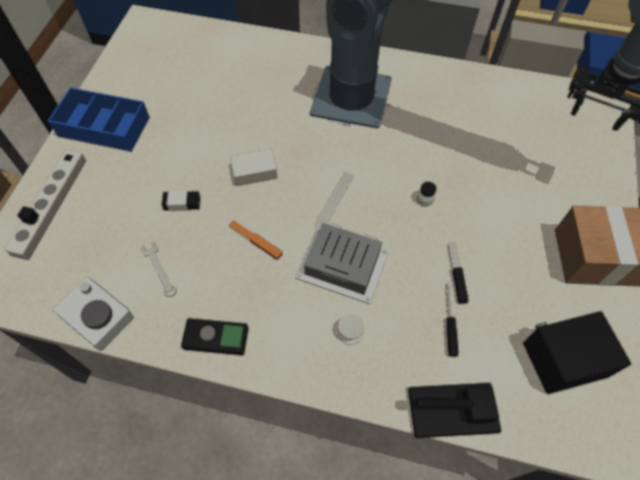

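Top: case at about (278,230) with its bar/slot edge on the far side (278,206), blade from handle (155,216) to steel tip (168,280), pack at (465,266), orange decoy at (371,239), screwdriver at (165,195). I'll enlarge the parts that matter.

```bash
cat > h.py <<'E'
from station import env
import cv2,numpy as np
def cam(n):
    c=env.capture(n); c["f"]=240/np.tan(np.radians(c["vfov"])/2); return c
def ray(c,u,v,z):
    R,t=np.array(c["R"]),np.array(c["t"]); d=R.T@np.array([(u-c["cx"])/c["f"],(v-c["cy"])/c["f"],1]); o=-R.T@t
    return o+d*(z-o[2])/d[2]
def proj(c,X):
    p=np.array(c["R"])@X+c["t"]; return np.array([c["cx"]+c["f"]*p[0]/p[2],c["cy"]+c["f"]*p[1]/p[2]])
def crop(im,u,v,w,h,s): return cv2.resize(im[v:v+h,u:u+w],None,fx=s,fy=s,interpolation=cv2.INTER_CUBIC)
E
python3 - <<'E'
from h import *
a=cam("top")["pixels"][:,:,::-1]; b=cam("scene")["pixels"][:,:,::-1]
def lab(i,u,v):
    r=crop(i,u,v,100,100,4).copy(); 
    for k in range(0,100,20):
        cv2.putText(r,str(u+k),(k*4,10),0,.35,(0,0,255)); cv2.putText(r,str(v+k),(0,k*4+4),0,.35,(0,0,255)); cv2.line(r,(k*4,0),(k*4,4),(0,0,255),1)
    return r[:300]
cv2.imwrite("pics/c1.png",np.vstack([np.hstack([lab(a,230,190),lab(a,130,210)]),np.hstack([lab(a,420,230),lab(b,295,215)])]))
E
```

```text
(no output)
```

View pics/c1.png

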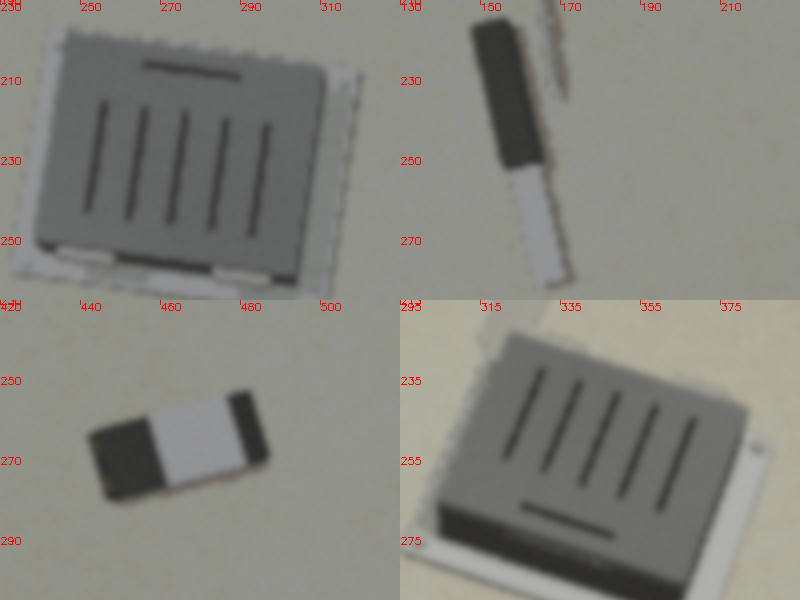

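Crops: lid corners in top about (246.5,198),(311,207),(304,259.5),(239,250.5); blade handle end (153,216), steel tip (169.5,281); pack top corners (442.5,263),(483,252.5),(487,270),(447,280).

```bash
python3 - <<'E'
from h import *
c=cam("top"); s=cam("scene")
P=lambda u,v,z:ray(c,u,v,z)[:2]
def quad(n,pts,z):
    q=np.array([P(u,v,z) for u,v in pts]); print(n,q.round(4).tolist(),"sides",np.linalg.norm(np.roll(q,-1,0)-q,axis=1).round(4),"c",q.mean(0).round(4)); return q
quad("lid",[(246.5,198),(311,207),(304.3,259.5),(239,250.5)],.066)
S=[(323.5,223),(382,242),(366,288),(304.5,264.5+0)]
print("scene lid",[ray(s,*p,.066)[:2].round(4).tolist() for p in [(322.5,223),(382,242)]], ray(s,305,265,.066)[:2], ray(s,365.7,286,.066)[:2])
print("blade", P(153,216,.022),P(161,251.7,.022),P(169.5,281,.012))
for l,w in [((147.5,217),(158,215)),((156.3,252.5),(165.5,250.8))]: print(np.linalg.norm(P(*l,.022)-P(*w,.022)))
quad("pack",[(442.5,263),(483,252.5),(487,270),(447,280)],.032)
# jaw mask-based check of dark handle
E
```

```text
lid [[0.6552, 0.1713], [0.6363, 0.0135], [0.5071, 0.0267], [0.5254, 0.1844]] sides [0.1589 0.1299 0.1587 0.1304] c [0.581 0.099]
scene lid [[0.5132, 0.0323], [0.5313, 0.1899]] [0.64039864 0.01899989] [0.65963006 0.17404559]
blade [0.61403295 0.40837242] [0.52436307 0.38301752] [0.45293694 0.36015943]
0.026540344852747824
0.023031284418191248
pack [[0.5104, -0.3128], [0.5387, -0.4131], [0.4955, -0.422], [0.4687, -0.3234]] sides [0.1041 0.0441 0.1022 0.043 ] c [ 0.5033 -0.3678]
```

```bash
cat >> h.py <<'E'
from scipy.spatial.transform import Rotation as Ro
def st():
    o=env.get_obs(); R=Ro.from_quat(np.roll(o["eef_rot"],-1)).as_matrix(); return o,np.array(o["tool_pos"]),R
def plan(p,yaw=None):
    """target TCP p, yaw deg of tool x (mod 180): roll units first, then shifts in tool axes after that roll"""
    o,q,R=st(); cur=np.degrees(np.arctan2(R[1,0],R[0,0])); d=0 if yaw is None else (yaw-cur+90)%180-90
    R2=Ro.from_euler('z',d,degrees=True).as_matrix()@R
    print("t",round(float(o["clock"]),2),"pos",q.round(4),"yaw",cur.round(2),"roll units",round(-np.radians(d)/.12,2),"shift m",(R2.T@(np.array(p)-q)).round(4),
     "F",np.round(o["ft_force"],1),"w",np.round(o["width"],4),"g",np.round(o["grasp_force"],1))
E
python3 -c "
from h import *
plan([.5354,.3849,.004],196.6)"
```

```text
t 0.3 pos [0.1663 0.6282 0.2384] yaw 165.17 roll units -4.57 shift m [-0.2842 -0.3384  0.2346] F [-0.7  0.8 -0.2] w 0.0879 g 0.0
```

```bash
python3 -m handwheel '[0,0,0,-0.9,0, 0,0,0,-0.9,0, 0,0,0,-0.9,0, 0,0,0,-0.9,0, 0,0,0,-0.97,0, -0.0355,-0.0423,0.02,0,0, -0.0355,-0.0423,0.02,0,0, -0.0355,-0.0423,0.02,0,0, -0.0355,-0.0423,0.02,0,0, -0.0355,-0.0423,0.02,0,0, -0.0355,-0.0423,0.02,0,0, -0.0355,-0.0423,0.02,0,0, -0.0355,-0.0423,0,0,0, 0,0,0,0,0, 0,0,0,0,0]' 
python3 - <<'E'
from h import *
plan([.5354,.3849,.004],196.6)
a=cam("top")["pixels"][:,:,::-1]; b=cam("scene")["pixels"][:,:,::-1]
cv2.imwrite("pics/c2.png",np.hstack([crop(a,110,180,100,130,4),crop(b,400,200,100,130,4)]))
E
```

```text
clock: 2.17
tool_pos: [0.5346, 0.3857, 0.0986]
eef_rot: [-0.0, -0.144, 0.99, 0.0]
ft_force: [0.2, 0.2, 0.8]
width: 0.0442
grasp_force: 0.0
t 2.17 pos [0.5346 0.3857 0.0986] yaw -163.41 roll units -0.0 shift m [-0.0006 -0.001   0.0946] F [0.2 0.2 0.8] w 0.0442 g 0.0
```

View pics/c2.png

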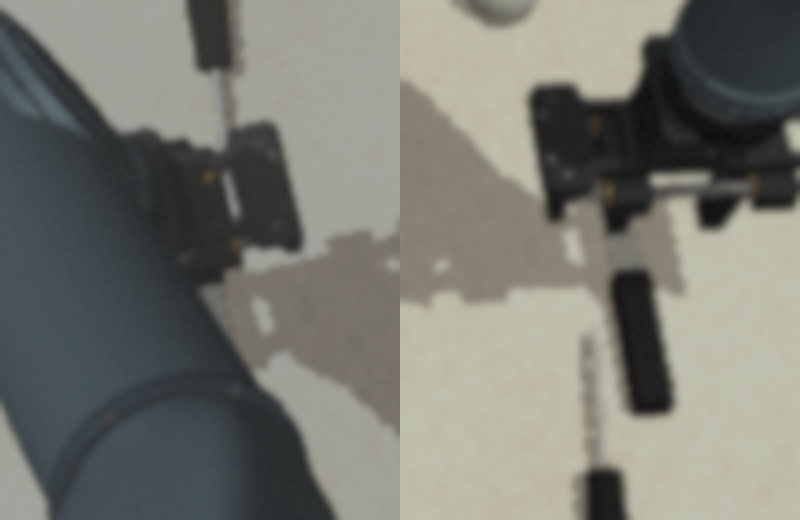

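The gripper (wide across the closing line) hangs over the blade; handle free end at scene px (462,302), screwdriver clear to its left. Descending and gripping.

```bash
python3 -m handwheel '[0,-0.001,0.04,0,0, 0,0,0.04,0,0, 0,0,0.0145,0,0, 0,0,0,0,0, 0,0,0,0,-1, 0,0,0,0,-1, 0,0,0,0,-1, 0,0,0,0,-1, 0,0,-0.04,0,-1, 0,0,-0.06,0,-1, 0,0,-0.05,0,-1, 0,0,0,0,-1]' 60
python3 - <<'E'
from h import *
plan([.5354,.3849,.004],196.6)
a=cam("top"); b=cam("scene")
cv2.imwrite("pics/c3.png",np.hstack([crop(a["pixels"][:,:,::-1],110,180,100,130,4),crop(b["pixels"][:,:,::-1],400,200,100,130,4)]))
E
```

```text
clock: 3.78
tool_pos: [0.5381, 0.3858, 0.1593]
eef_rot: [0.004, -0.144, 0.99, 0.002]
ft_force: [-0.3, -0.3, -0.5]
width: 0.0235
grasp_force: 59.8
t 3.77 pos [0.5381 0.3858 0.1593] yaw -163.43 roll units -0.01 shift m [ 0.0041 -0.0006  0.1553] F [-0.3 -0.3 -0.5] w 0.0235 g 59.8
```

View pics/c3.png

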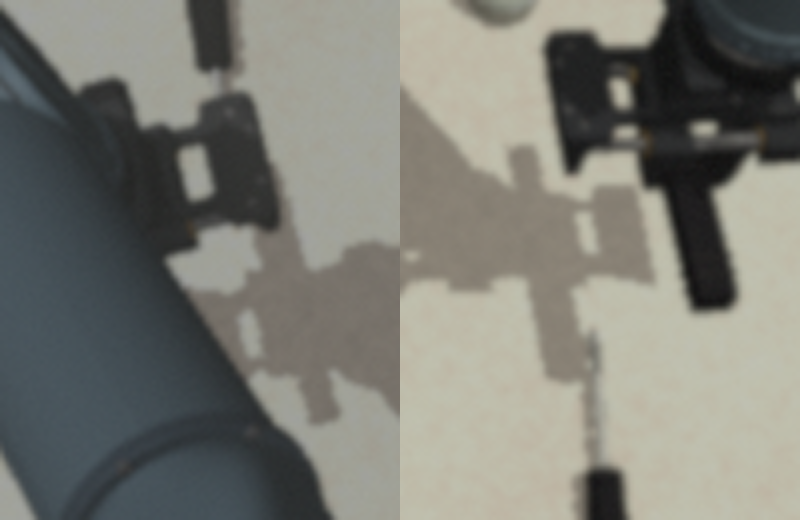

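Blade held (23.5 mm), handle end at scene px (478,276). Check its offset from the TCP and plan the approach in front of the slot.

```bash
python3 - <<'E'
from h import *
b=cam("scene"); e=ray(b,478,276,.177); o,q,R=st(); print("end",e,"rel tool",R.T@(e-q))
print("err", np.array([0.5354,.3849])-q[:2])
d=np.array([np.cos(np.radians(-5.8)),np.sin(np.radians(-5.8))]); m=np.array([.647,.0935])
print("pre", m+d*(.087+.06))
p=m+d*(.087+.06); plan([*p,.200],174.2)
E
```

```text
end [0.62869797 0.40840164 0.177     ] rel tool [-0.09715791 -0.00289347 -0.02410775]
err [0.00068007 0.00149783]
pre [0.79324746 0.07864472]
t 3.92 pos [0.5347 0.3834 0.1531] yaw -163.41 roll units 3.26 shift m [-0.2879 -0.2771 -0.0472] F [ 0.8 -0.4 -1.9] w 0.0236 g 59.8
```

```bash
python3 - <<'E'
from h import *
a=cam("top"); b=cam("scene")
def lab(i,u,v):
    r=crop(i,u,v,60,60,6).copy()
    for k in range(0,60,10):
        cv2.putText(r,str(u+k),(k*6,10),0,.35,(0,0,255)); cv2.putText(r,str(v+k),(0,k*6+4),0,.35,(0,0,255))
    return r
cv2.imwrite("pics/c4.png",np.hstack([lab(a["pixels"][:,:,::-1],230,140),lab(b["pixels"][:,:,::-1],320,300)]))
E
```

```text
(no output)
```

View pics/c4.png

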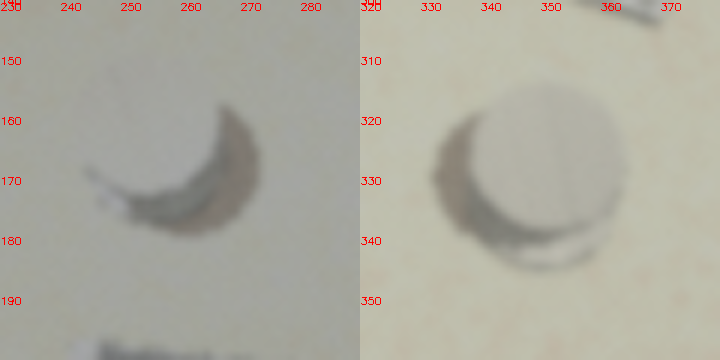

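The spool (62 across): top-disc centre at top px ≈(253,161), scene px (349.5,326).

```bash
python3 - <<'E'
from h import *
a=cam("top"); b=cam("scene")
print(ray(a,253,161,.046),ray(b,349.5,326,.046))
d=np.array([np.cos(np.radians(-5.8)),np.sin(np.radians(-5.8))]); n=np.array([-d[1],d[0]])
m=np.array([.647,.0935])-n*.018
for k in(.06,-.02): print("tcp",m+d*(.087+k))
p=m+d*(.087+.06); plan([*p,.150],174.2)
E
```

```text
[0.75474056 0.16102447 0.046     ] [0.76008671 0.15723297 0.046     ]
tcp [0.79142845 0.06073687]
tcp [0.71183799 0.06882138]
t 4.12 pos [0.5347 0.3836 0.1526] yaw -163.4 roll units 3.26 shift m [-0.288  -0.2952  0.0022] F [-0.4 -0.2 -1.5] w 0.0233 g 59.8
```

```bash
python3 -m handwheel '[0,0,0,0.815,-1, 0,0,0,0.815,-1, 0,0,0,0.815,-1, 0,0,0,0.815,-1, -0.036,-0.0369,0,0,-1, -0.036,-0.0369,0,0,-1, -0.036,-0.0369,0,0,-1, -0.036,-0.0369,0,0,-1, -0.036,-0.0369,0,0,-1, -0.036,-0.0369,0,0,-1, -0.036,-0.0369,0,0,-1, -0.036,-0.0369,0,0,-1, 0,0,0.05,0,-1, 0,0,0.05,0,-1, 0,0,0,0,-1, 0,0,0,0,-1]' 60
python3 - <<'E'
from h import *
plan([.7914,.0607,.049],174.2)
a=cam("top"); b=cam("scene")
def lab(i,u,v):
    r=crop(i,u,v,80,100,5).copy()
    for k in range(0,100,10):
        cv2.putText(r,str(u+k),(k*5,10),0,.35,(0,0,255)); cv2.putText(r,str(v+k),(0,k*5+4),0,.35,(0,0,255))
    return r
cv2.imwrite("pics/c5.png",np.hstack([lab(a["pixels"][:,:,::-1],245,130),lab(b["pixels"][:,:,::-1],280,240)]))
E
```

```text
clock: 6.12
tool_pos: [0.7931, 0.0615, 0.0559]
eef_rot: [0.001, 0.051, 0.999, 0.0]
ft_force: [0.4, 0.0, -0.8]
width: 0.0232
grasp_force: 59.8
t 6.12 pos [0.7931 0.0615 0.0559] yaw 174.19 roll units -0.0 shift m [ 0.0016 -0.001   0.0069] F [ 0.4  0.  -0.8] w 0.0232 g 59.8
```

View pics/c5.png

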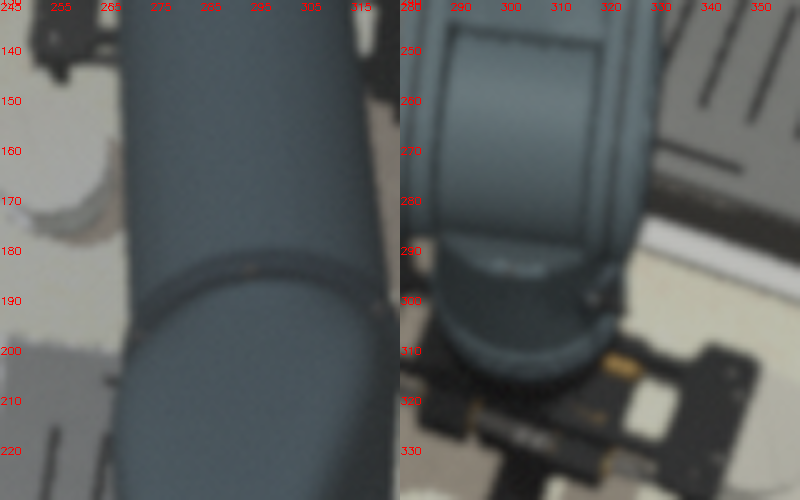

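The arm hides the blade; slot edge of the cover is at scene px ~(335-360,275-285). I'll rely on geometry and force feedback while inserting.

```bash
python3 -m handwheel '[0.001,-0.001,0.0069,0,-1, 0.02,0,0,0,-1, 0.02,0,0,0,-1, 0,0,0,0,-1, 0,0,0,0,-1, 0,0,0,0,-1]'
python3 -m handwheel '[0.006,0,0,0,-1, 0.006,0,0,0,-1, 0.006,0,0,0,-1, 0,0,0,0,-1]'
python3 -m handwheel '[0.006,0,0,0,-1, 0.006,0,0,0,-1,  0,0,0,0,-1]'
```

```text
clock: 6.98
tool_pos: [0.752, 0.0642, 0.0476]
eef_rot: [0.001, 0.051, 0.999, -0.0]
ft_force: [0.5, 0.9, -0.8]
width: 0.0231
grasp_force: 59.8
clock: 7.48
tool_pos: [0.7327, 0.0665, 0.0474]
eef_rot: [-0.0, 0.051, 0.999, 0.0]
ft_force: [-0.4, -0.2, -0.4]
width: 0.0233
grasp_force: 59.8
clock: 7.85
tool_pos: [0.7207, 0.0677, 0.0475]
eef_rot: [-0.0, 0.051, 0.999, 0.0]
ft_force: [-0.6, 0.4, 0.4]
width: 0.0235
grasp_force: 59.8
```

```bash
python3 -m handwheel '[0.006,0,-0.001,0,-1, 0.006,0,0,0,-1,  0,0,0,0,-1, 0,0,0,0,-1]'
python3 -m handwheel '[0.006,0,0,0,-1, 0.004,0,0,0,-1,  0,0,0,0,-1, 0,0,0,0,-1]'
```

```text
clock: 8.35
tool_pos: [0.7094, 0.0687, 0.0483]
eef_rot: [0.0, 0.051, 0.999, -0.0]
ft_force: [-0.2, -0.2, -0.8]
width: 0.0236
grasp_force: 59.8
clock: 8.85
tool_pos: [0.6995, 0.0697, 0.0484]
eef_rot: [0.0, 0.051, 0.999, -0.0]
ft_force: [0.0, 0.4, -0.8]
width: 0.0232
grasp_force: 59.8
```

```bash
python3 -m handwheel '[0,0,-0.005,0,-1, 0,0,-0.005,0,-1, 0,0,-0.005,0,-1, 0,0,0,0,-1]'
python3 -m handwheel '[0,0,-0.008,0,-1, 0,0,-0.008,0,-1, 0,0,-0.008,0,-1, 0,0,0,0,-1, 0,0,0,0,-1]'
python3 - <<'E'
from h import *
a=cam("top"); b=cam("scene"); plan([0.7,.07,.1])
cv2.imwrite("pics/c6.png",np.hstack([crop(a["pixels"][:,:,::-1],230,180,80,100,5),crop(b["pixels"][:,:,::-1],290,210,80,100,5)]))
E
```

```text
clock: 9.35
tool_pos: [0.6995, 0.0698, 0.0638]
eef_rot: [0.0, 0.051, 0.999, 0.0]
ft_force: [-1.3, -0.1, -2.5]
width: 0.0234
grasp_force: 59.8
clock: 9.98
tool_pos: [0.6998, 0.0698, 0.0878]
eef_rot: [0.0, 0.051, 0.999, 0.0]
ft_force: [0.7, -1.1, -0.4]
width: 0.0236
grasp_force: 59.8
t 10.07 pos [0.6995 0.0698 0.0874] yaw 174.18 roll units -0.0 shift m [-0.0004  0.0003 -0.0126] F [ 0.3  1.2 -0.9] w 0.0235 g 59.8
```

View pics/c6.png

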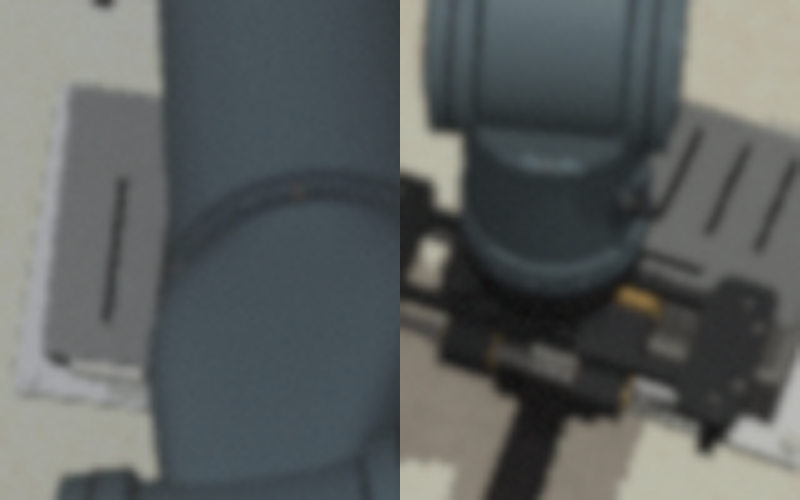

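The cover is up on the blade (corner shifted to top px ~(244,197), force about -2.5 N). Continue along an arc round the hinge.

```bash
python3 -m handwheel '[0,0,-0.0125,0,-1, 0,0,-0.0125,0,-1, 0.0095,0,-0.0125,0,-1, 0.0095,0,-0.0125,0,-1, 0.0125,0,-0.0075,0,-1, 0.0125,0,-0.0075,0,-1, 0.015,0,-0.004,0,-1, 0.015,0,-0.004,0,-1, 0,0,0,0,-1, 0,0,0,0,-1]'
python3 -m handwheel '[0.0125,0,0,0,-1, 0.0125,0,0,0,-1, 0.0075,0,0.002,0,-1, 0.0075,0,0.002,0,-1, 0.0075,0,0.003,0,-1, 0,0,0,0,-1, 0,0,0,0,-1]'
```

```text
clock: 11.32
tool_pos: [0.6254, 0.0772, 0.1602]
eef_rot: [-0.0, 0.051, 0.999, -0.0]
ft_force: [-0.6, -0.2, -1.6]
width: 0.0233
grasp_force: 59.8
clock: 12.2
tool_pos: [0.5783, 0.082, 0.1531]
eef_rot: [-0.0, 0.051, 0.999, -0.0]
ft_force: [-0.1, 0.4, -1.7]
width: 0.0236
grasp_force: 59.8
```

```bash
python3 -m handwheel '[0.005,0,0.001,0,-1, 0.005,0,0.001,0,-1, 0,0,0,0,-1, 0,0,0,0,-1]'
python3 -m handwheel '[0.004,0,0.001,0,-1, 0.003,0,0.001,0,-1, 0,0,0,0,-1, 0,0,0,0,-1]'
python3 -m handwheel '[0.003,0,0,0,-1, 0.002,0,0,0,-1, 0,0,0,0,-1, 0,0,0,0,-1]'
```

```text
clock: 12.7
tool_pos: [0.5683, 0.0831, 0.1513]
eef_rot: [-0.0, 0.051, 0.999, -0.0]
ft_force: [0.7, -1.9, -1.2]
width: 0.0236
grasp_force: 59.8
clock: 13.2
tool_pos: [0.5661, 0.0834, 0.1512]
eef_rot: [0.005, 0.051, 0.999, 0.0]
ft_force: [9.6, -2.1, 0.0]
width: 0.0233
grasp_force: 59.7
clock: 13.7
tool_pos: [0.5657, 0.0834, 0.1528]
eef_rot: [0.01, 0.052, 0.999, 0.001]
ft_force: [18.1, -3.1, -0.9]
width: 0.0237
grasp_force: 59.7
```

Cover at its stop. Retreat and lay the blade down at free bench (0.54, 0.31).

```bash
python3 -m handwheel '[-0.02,0,0,0,-1, -0.05,0,0,0,-1, -0.05,0,0,0,-1, 0,0,0,0,-1]'
python3 -c "
from h import *
plan([.56,.315,.005],174.2)"
```

```text
clock: 14.2
tool_pos: [0.6784, 0.0711, 0.1487]
eef_rot: [0.001, 0.052, 0.999, -0.0]
ft_force: [-0.9, -0.3, -0.7]
width: 0.0231
grasp_force: 59.8
t 14.2 pos [0.6784 0.0711 0.1487] yaw 174.09 roll units -0.02 shift m [0.1426 0.2307 0.1434] F [-0.9 -0.3 -0.7] w 0.0231 g 59.8
```

```bash
python3 -m handwheel '[0,0.05,0,0,-1, 0,0.05,0,0,-1, 0,0.05,0,0,-1, 0.01,0.05,0,0,-1, 0.0425,0.031,0,0,-1, 0.045,0,0,0,-1, 0.045,0,0.02,0,-1, 0,0,0.05,0,-1, 0,0,0.04,0,-1, 0,0,0.02,0,-1, 0,0,0,0,-1]'
python3 -c "
from h import *
plan([.56,.315,.005],174.2)"
```

```text
clock: 15.58
tool_pos: [0.5565, 0.3158, 0.0184]
eef_rot: [-0.001, 0.051, 0.999, -0.001]
ft_force: [-0.2, 0.2, 0.4]
width: 0.0237
grasp_force: 59.8
t 15.57 pos [0.5565 0.3158 0.0184] yaw 174.19 roll units -0.0 shift m [-0.0036 -0.0005  0.0134] F [-0.2  0.2  0.4] w 0.0237 g 59.8
```

```bash
python3 -m handwheel '[0,0,0.006,0,-1, 0,0,0.004,0,-1, 0,0,0.002,0,-1, 0,0,0,0,-1, 0,0,0,0,-1]'
```

```text
clock: 16.2
tool_pos: [0.5579, 0.3165, 0.0075]
eef_rot: [0.0, 0.051, 0.999, 0.0]
ft_force: [-0.1, -0.2, -0.8]
width: 0.0237
grasp_force: 59.8
```

```bash
python3 -m handwheel '[0,0,0.002,0,-1, 0,0,0.001,0,-1, 0,0,0,0,-1, 0,0,0,0,-1]'; python3 -m handwheel '[0,0,0,0,-0.3, 0,0,0,0,-0.1, 0,0,0,0,-0.1,0,0,-0.04,0,-0.1,0,0,-0.06,0,-0.1, 0,0,-0.06,0,-0.1]'
python3 -c "
from h import *
plan([.5033,-.3678,.15],104)"
```

```text
clock: 16.7
tool_pos: [0.558, 0.3166, 0.0058]
eef_rot: [0.0, 0.051, 0.999, 0.0]
ft_force: [-4.8, -3.2, 11.6]
width: 0.0233
grasp_force: 59.8
clock: 17.45
tool_pos: [0.5574, 0.3162, 0.1657]
eef_rot: [-0.0, 0.051, 0.999, -0.0]
ft_force: [0.3, 1.0, 0.0]
width: 0.0395
grasp_force: 0.0
t 17.45 pos [0.5574 0.3162 0.1657] yaw 174.18 roll units 10.21 shift m [-0.6506 -0.218   0.0155] F [0.3 1.  0. ] w 0.0395 g 0.0
```

```bash
python3 -m handwheel '[0,0,-0.05,1,1, 0,0,-0.05,1,1, 0,0,0,1,1, 0,0,0,1,1, 0,0,0,1,1, 0,0,0,1,1, 0,0,0,1,1, 0,0,0,1,1, 0,0,0,1,1, 0,0,0,1,1,0,0,0,0,1]'
python3 - <<'E'
from h import *
plan([.5033,-.3678,.15],105.5); print(np.round(env.get_obs()["joint_positions"],2))
a=cam("top"); b=cam("scene")
def lab(i,u,v,w,h,s):
    r=crop(i,u,v,w,h,s).copy()
    for k in range(0,max(w,h),20):
        cv2.putText(r,str(u+k),(k*s,10),0,.35,(0,0,255)); cv2.putText(r,str(v+k),(0,k*s+4),0,.35,(0,0,255))
    return r
cv2.imwrite("pics/c7.png",np.vstack([np.hstack([lab(a["pixels"][:,:,::-1],225,190,100,75,4),lab(b["pixels"][:,:,::-1],300,220,100,75,4)]),np.hstack([lab(b["pixels"][:,:,::-1],140,170,100,75,4),lab(b["pixels"][:,:,::-1],380,180,100,75,4)])]))
E
```

```text
clock: 18.82
tool_pos: [0.5575, 0.3164, 0.2641]
eef_rot: [0.0, 0.605, 0.796, -0.0]
ft_force: [0.1, 0.1, -0.1]
width: 0.0879
grasp_force: 0.0
t 18.82 pos [0.5575 0.3164 0.2641] yaw 105.5 roll units -0.0 shift m [-0.6448 -0.235   0.1144] F [ 0.1  0.1 -0.1] w 0.0879 g 0.0
[-0.8   0.51  0.31  1.55 -0.17  1.11 -0.18]
```

View pics/c7.png

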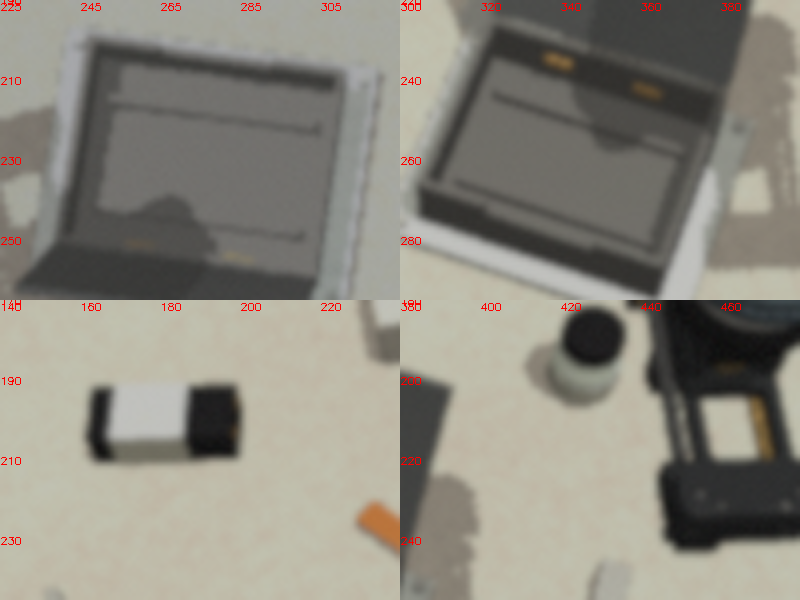

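Cover fully open; ribs show as dark lines: top px mids (278,218.6) and (276,246), scene px mids (346.5,250.5) and (338.8,274). Pack in scene top corners about (164,192),(199,191),(198,205)...

```bash
python3 - <<'E'
from h import *
a=cam("top"); b=cam("scene"); d=np.array([.995,-.101,0])
for c,f,n,off in((a,(278,218.6),(276,246),.003),(b,(338.8,274),(346.5,250.5),-.003)):
    F,N=ray(c,*f,.02),ray(c,*n,.02); print(F,N,"dist",(F-N)@d,"centre",(F+N)/2+d*off)
for p in [(163.5,192),(199,191),(200,204),(163,205)]: print(ray(b,*p,.032))
E
```

```text
[0.61485567 0.09571285 0.02      ] [0.5453375  0.09856918 0.02      ] dist 0.06945906538374656 centre [0.58308159 0.09683802 0.02      ]
[0.62196636 0.1014164  0.02      ] [0.55155165 0.10586281 0.02      ] dist 0.07051172595122542 centre [0.583774   0.10394261 0.02      ]
[ 0.5016395  -0.41643953  0.032     ]
[ 0.47510571 -0.32338465  0.032     ]
[ 0.51450383 -0.30610657  0.032     ]
[ 0.54161124 -0.40175965  0.032     ]
```

```bash
python3 -m handwheel '[-0.055,-0.02,0,0,1, -0.055,-0.02,0,0,1, -0.055,-0.02,0,0,1, -0.055,-0.02,0,0,1, -0.055,-0.02,0,0,1, -0.055,-0.02,0,0,1, -0.055,-0.02,0,0,1, -0.055,-0.02,0,0,1, -0.055,-0.02,0,0,1, -0.055,-0.02,0.03,0,1, -0.055,-0.02,0.04,0,1, -0.03,-0.01,0.04,0,1, 0,0,0,0,1,0,0,0,0,1]'
python3 -c "
from h import *
plan([.506,-.365,.017],105.5)"
```

```text
clock: 20.78
tool_pos: [0.5064, -0.3464, 0.1612]
eef_rot: [0.0, 0.605, 0.796, 0.0]
ft_force: [-0.0, 0.5, -0.2]
width: 0.0883
grasp_force: 0.0
t 20.77 pos [ 0.5064 -0.3464  0.1612] yaw 105.49 roll units -0.0 shift m [-0.0179 -0.0055  0.1442] F [-0.   0.5 -0.2] w 0.0883 g 0.0
```

```bash
python3 -m handwheel '[-0.018,-0.0055,0.05,0,1, 0,0,0.05,0,1, 0,0,0.034,0,1, 0,0,0.01,0,1, 0,0,0,0,1, 0,0,0,0,-1, 0,0,0,0,-1, 0,0,0,0,-1, 0,0,0,0,-1, 0,0,-0.02,0,-1, 0,0,-0.05,0,-1, 0,0,-0.06,0,-1, 0,0,-0.06,0,-1, 0,0,-0.05,0,-1, 0,0,0,0,-1]' 40
python3 - <<'E'
from h import *
d=np.array([.995,-.101]); p=np.array([.583,.101])+d*.016
print(p); plan([*p,.26],84.2)
E
```

```text
clock: 22.65
tool_pos: [0.5066, -0.3677, 0.2619]
eef_rot: [0.004, 0.606, 0.795, 0.001]
ft_force: [0.3, 0.3, -4.2]
width: 0.0444
grasp_force: 40.0
[0.59892  0.099384]
t 22.65 pos [ 0.5066 -0.3677  0.2619] yaw 105.39 roll units 3.08 shift m [ 0.4741  0.0447 -0.0008] F [ 0.3  0.3 -4.2] w 0.0444 g 40.0
```

```bash
python3 -m handwheel '[0,0,0,0.77,-1, 0,0,0,0.77,-1, 0,0,0,0.77,-1, 0,0,0,0.77,-1, 0.05,0.01,0,0,-1, 0.05,0.01,0,0,-1, 0.05,0.01,0,0,-1, 0.05,0.01,0,0,-1, 0.05,0.005,0,0,-1, 0.05,0,0,0,-1, 0.05,0,0,0,-1, 0.05,0,0,0,-1, 0.045,0,0,0,-1, 0.029,0,0,0,-1, 0,0,0,0,-1, 0,0,0,0,-1]'
python3 - <<'E'
from h import *
plan([.5989,.0994,.046],84.2)
a=cam("top"); b=cam("scene")
cv2.imwrite("pics/c8.png",np.hstack([crop(a["pixels"][:,:,::-1],225,160,100,120,4),crop(b["pixels"][:,:,::-1],290,210,100,120,4)]))
E
```

```text
clock: 24.65
tool_pos: [0.5967, 0.0998, 0.2559]
eef_rot: [-0.0, 0.742, 0.67, -0.001]
ft_force: [0.4, -0.3, -2.6]
width: 0.0443
grasp_force: 40.0
t 24.65 pos [0.5967 0.0998 0.2559] yaw 84.18 roll units -0.0 shift m [1.000e-04 2.600e-03 2.098e-01] F [ 0.4 -0.3 -2.6] w 0.0443 g 40.0
```

View pics/c8.png

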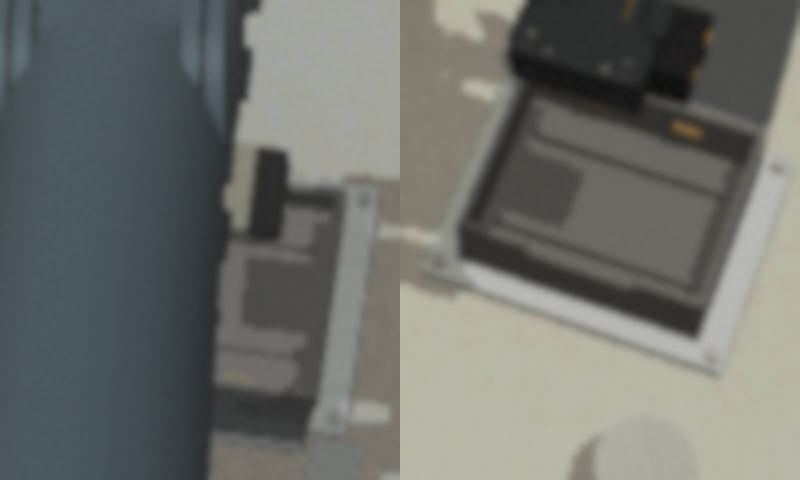

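Pack hangs over the open case, cover clear behind. Lowering with force checks.

```bash
python3 -m handwheel '[0,0.0026,0.04,0,-1, 0,0,0.05,0,-1, 0,0,0.03,0,-1, 0,0,0.01,0,-1, 0,0,0.01,0,-1,0,0,0.01,0,-1, 0,0,0,0,-1]'
python3 -m handwheel '[0,0,0.01,0,-1, 0,0,0.01,0,-1,0,0,0.01,0,-1, 0,0,0,0,-1, 0,0,0,0,-1]'; python3 -m handwheel '[0,0,0.008,0,-1, 0,0,0.007,0,-1,0,0,0,0,-1, 0,0,0,0,-1]'
python3 -c "
from h import *
plan([.5989,.0994,.046],84.2)"
```

```text
clock: 25.62
tool_pos: [0.5999, 0.1009, 0.1065]
eef_rot: [-0.0, 0.742, 0.671, -0.0]
ft_force: [-1.3, -0.4, -2.4]
width: 0.0443
grasp_force: 40.0
clock: 26.25
tool_pos: [0.6002, 0.1009, 0.0766]
eef_rot: [0.0, 0.742, 0.671, 0.0]
ft_force: [-0.5, 0.0, -2.4]
width: 0.0442
grasp_force: 40.0
clock: 26.75
tool_pos: [0.6001, 0.1009, 0.0615]
eef_rot: [0.0, 0.742, 0.671, 0.0]
ft_force: [-0.4, -0.3, -2.4]
width: 0.0444
grasp_force: 40.0
t 26.75 pos [0.6001 0.1009 0.0615] yaw 84.25 roll units 0.01 shift m [-0.0016 -0.001   0.0155] F [-0.4 -0.3 -2.4] w 0.0444 g 40.0
```

```bash
python3 -m handwheel '[0,0,0.008,0,-1, 0,0,0.006,0,-1,0,0,0,0,-1, 0,0,0,0,-1]'; python3 -m handwheel '[0,0,0.003,0,-1, 0,0,0.002,0,-1,0,0,0,0,-1, 0,0,0,0,-1]'
```

```text
clock: 27.25
tool_pos: [0.5995, 0.1011, 0.0483]
eef_rot: [-0.001, 0.742, 0.671, -0.0]
ft_force: [-4.7, 0.5, 9.6]
width: 0.0443
grasp_force: 40.1
clock: 27.75
tool_pos: [0.5983, 0.1013, 0.046]
eef_rot: [-0.002, 0.742, 0.671, -0.001]
ft_force: [-19.0, 0.3, 41.1]
width: 0.0443
grasp_force: 40.9
```

```bash
python3 -m handwheel '[0,0,-0.005,0,-1, 0,0,-0.002,0,-1,0,0,0,0,-1, 0,0,0,0,-1]'; python3 -m handwheel '[0,-0.003,0,0,-1, 0,-0.002,0,0,-1,0,0,0,0,-1, 0,0,0,0,-1]'; python3 -c "
from h import *
plan([.5989,.0994,.046],84.2)"
```

```text
clock: 28.25
tool_pos: [0.5998, 0.1008, 0.049]
eef_rot: [-0.0, 0.742, 0.671, -0.0]
ft_force: [-0.5, 0.3, -1.9]
width: 0.044
grasp_force: 39.8
clock: 28.75
tool_pos: [0.5951, 0.1014, 0.0496]
eef_rot: [0.0, 0.742, 0.671, 0.0]
ft_force: [-0.5, 0.4, -2.1]
width: 0.0441
grasp_force: 39.8
t 28.75 pos [0.5951 0.1014 0.0496] yaw 84.25 roll units 0.01 shift m [-0.0016  0.004   0.0036] F [-0.5  0.4 -2.1] w 0.0441 g 39.8
```

```bash
python3 -m handwheel '[0,-0.003,0,0,-1, 0,0,0.003,0,-1,0,0,0,0,-1, 0,0,0,0,-1]'; python3 -m handwheel '[0,0,0.002,0,-1, 0,0,0.001,0,-1,0,0,0,0,-1, 0,0,0,0,-1]'
```

```text
clock: 29.25
tool_pos: [0.5921, 0.1017, 0.0465]
eef_rot: [0.0, 0.742, 0.671, -0.0]
ft_force: [1.0, -0.6, -2.4]
width: 0.0445
grasp_force: 39.8
clock: 29.75
tool_pos: [0.5923, 0.1017, 0.0456]
eef_rot: [-0.0, 0.742, 0.671, 0.0]
ft_force: [-8.2, 0.0, 19.3]
width: 0.0445
grasp_force: 40.5
```

```bash
python3 -m handwheel '[0,0,-0.005,0,-1, 0,-0.003,0,0,-1, 0,-0.002,0,0,-1,0,0,0,0,-1, 0,0,0,0,-1]'; python3 -m handwheel '[0,0,0.003,0,-1, 0,0,0.002,0,-1,0,0,0,0,-1, 0,0,0,0,-1]'
```

```text
clock: 30.38
tool_pos: [0.587, 0.1022, 0.0484]
eef_rot: [-0.0, 0.742, 0.671, -0.0]
ft_force: [-0.0, 0.0, -2.7]
width: 0.0443
grasp_force: 39.8
clock: 30.88
tool_pos: [0.5873, 0.1022, 0.0436]
eef_rot: [0.0, 0.742, 0.671, 0.0]
ft_force: [1.6, 1.0, -2.2]
width: 0.0447
grasp_force: 39.8
```

```bash
python3 -m handwheel '[0,0,0.002,0,-1, 0,0,0.001,0,-1,0,0,0,0,-1, 0,0,0,0,-1]'; python3 -m handwheel '[0,0,0.002,0,-1, 0,0,0.001,0,-1,0,0,0,0,-1, 0,0,0,0,-1]'
```

```text
clock: 31.38
tool_pos: [0.5881, 0.1021, 0.0412]
eef_rot: [0.001, 0.742, 0.671, 0.001]
ft_force: [3.7, -0.5, 4.2]
width: 0.0445
grasp_force: 39.8
clock: 31.88
tool_pos: [0.5884, 0.1021, 0.0406]
eef_rot: [0.0, 0.742, 0.671, 0.001]
ft_force: [-3.1, -1.0, 29.6]
width: 0.0442
grasp_force: 39.8
```

```bash
python3 -m handwheel '[0,0,-0.0025,0,-1, 0,0,0,0,0.1, 0,0,0,0,0.2, 0,0,0,0,0.2, 0,0,0,0,0.2]'; python3 -m handwheel '[0,0,-0.01,0,0.2, 0,0,-0.02,0,0.2, 0,0,-0.05,0,0.2, 0,0,-0.06,0,0.2, 0,0,-0.06,0,0.2, 0.06,0,0,0,0.2, 0.06,0,0,0,0.2, 0.06,0,0,0,0.2, 0.06,0,0,0,0.2, 0,0,0,0,0.2]'
python3 - <<'E'
from h import *
plan([.5989,.0994,.046],84.2)
a=cam("top"); b=cam("scene")
def lab(i,u,v,w,h,s):
    r=crop(i,u,v,w,h,s).copy()
    for k in range(0,max(w,h),20):
        cv2.putText(r,str(u+k),(k*s,10),0,.35,(0,0,255)); cv2.putText(r,str(v+k),(0,k*s+4),0,.35,(0,0,255))
    return r
cv2.imwrite("pics/c9.png",np.hstack([lab(a["pixels"][:,:,::-1],225,180,100,100,4),lab(b["pixels"][:,:,::-1],300,200,100,100,4)]))
E
```

```text
clock: 32.5
tool_pos: [0.5882, 0.1021, 0.0406]
eef_rot: [0.001, 0.742, 0.671, 0.001]
ft_force: [5.0, -0.8, 4.7]
width: 0.0527
grasp_force: 0.0
clock: 33.75
tool_pos: [0.6082, 0.3479, 0.2396]
eef_rot: [-0.002, 0.739, 0.674, -0.0]
ft_force: [-0.1, 0.2, -0.4]
width: 0.053
grasp_force: 0.0
t 33.75 pos [0.6082 0.3479 0.2396] yaw 84.77 roll units 0.08 shift m [-0.2486  0.0164  0.193 ] F [-0.1  0.2 -0.4] w 0.053 g 0.0
```

View pics/c9.png

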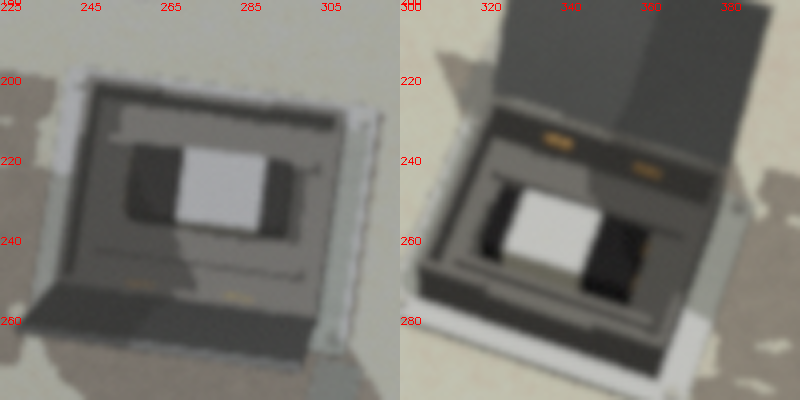

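Pack lies between the ribs: top-view px corners (258.3,215.8),(298.8,220),(297.5,238.8),(257,234.5), looking level in both views.

```bash
python3 - <<'E'
from h import *
a=cam("top"); d=np.array([.995,-.101]); n=np.array([.101,.995])
q=np.array([ray(a,*p,.048)[:2] for p in [(258.3,215.8),(298.8,220),(297.5,238.8),(257,234.5)]])
print(q.mean(0),np.linalg.norm(np.roll(q,-1,0)-q,axis=1)); e=q.mean(0)-np.array([.583,.0985]); print("case -x off",e@d,"y",e@n)
# walls: lid-corner style check of wall outer top edges from top view
for p in [(246,200.5),(309,208.5)]: print(ray(a,*p,.06))
E
```

```text
[0.58770175 0.09363825] [0.10017828 0.04691356 0.09973228 0.04672594]
case -x off 0.005169279022202652 y -0.004362560367527986
[0.65028411 0.17300248 0.06      ]
[0.63377539 0.01834639 0.06      ]
```

Pack about 5 mm off centre, well within limits and necessarily flat between the ribs. Now go behind the cover with closed fingers.

```bash
python3 -m handwheel '[0,0,0,-1,-1, 0,0,0,-1,-1, 0,0,0,-1,-1, 0,0,0,-1,-1, 0,0,0,-1,-1, 0,0,0,-1,-1, 0,0,0,-1,-1, 0,0,0,-1,-1, 0,0,0,-1,-1, 0,0,0,-1,-1, 0,0,0,-1,-1, 0,0,0,-1,-1, 0,0,0,-1,-1, 0,0,0,0,-1]' 40
python3 -c "
from h import *
plan([.443,.114,.155],174.2);print(np.round(env.get_obs()['joint_positions'],2))"
```

```text
clock: 35.65
tool_pos: [0.6116, 0.3385, 0.2406]
eef_rot: [0.0, 0.057, 0.998, -0.001]
ft_force: [-0.2, -0.0, -0.5]
width: 0.0002
grasp_force: 0.0
t 35.65 pos [0.6116 0.3385 0.2406] yaw 173.41 roll units -0.11 shift m [ 0.1451 -0.2403  0.0858] F [-0.2 -0.  -0.5] w 0.0002 g 0.0
[-0.64  0.62  0.12  1.39 -0.08  1.13  0.94]
```

```bash
python3 -m handwheel '[0.035,-0.025,0,-0.11,-1, 0.035,-0.035,0,0,-1, 0.035,-0.045,0,0,-1, 0.03,-0.045,0,0,-1, 0.01,-0.045,0,0,-1, 0,-0.045,0,0,-1, 0,0,0,0,-1, 0,0,0,0,-1]'
python3 -c "
from h import *
plan([.443,.114,.155],174.2)"
```

```text
clock: 36.65
tool_pos: [0.4431, 0.1168, 0.2404]
eef_rot: [0.0, 0.05, 0.999, 0.0]
ft_force: [0.1, 0.4, -0.2]
width: 0.0007
grasp_force: 0.0
t 36.65 pos [0.4431 0.1168 0.2404] yaw 174.24 roll units 0.01 shift m [-0.0001 -0.0029  0.0854] F [ 0.1  0.4 -0.2] w 0.0007 g 0.0
```

```bash
python3 -m handwheel '[0,0,0.03,0,-1, 0,0,0.02,0,-1, 0,0,0.015,0,-1, 0,0,0,0,-1]'; python3 -m handwheel '[0,0,0.01,0,-1, 0,0,0.01,0,-1, 0,0,0,0,-1]'; python3 -m handwheel '[-0.01,0,0,0,-1,-0.01,0,0,0,-1,-0.01,0,0,0,-1,-0.01,0,0,0,-1,-0.01,0,0,0,-1,-0.01,0,0,0,-1, 0,0,0,0,-1]'
```

```text
clock: 37.15
tool_pos: [0.4426, 0.1172, 0.1743]
eef_rot: [-0.001, 0.049, 0.999, -0.0]
ft_force: [-0.0, 0.2, 0.2]
width: 0.0001
grasp_force: 0.0
clock: 37.52
tool_pos: [0.4426, 0.1167, 0.1544]
eef_rot: [-0.001, 0.049, 0.999, -0.0]
ft_force: [0.8, -0.2, 0.6]
width: 0.0004
grasp_force: 0.0
clock: 38.4
tool_pos: [0.5038, 0.1108, 0.155]
eef_rot: [0.001, 0.049, 0.999, -0.0]
ft_force: [0.4, 1.7, 0.1]
width: 0.0004
grasp_force: 0.0
```

```bash
python3 -m handwheel '[-0.012,0,0,0,-1,-0.012,0,0,0,-1,-0.011,0,0,0,-1,-0.012,0,0.005,0,-1,-0.012,0,0.006,0,-1,-0.011,0,0.008,0,-1,-0.009,0,0.01,0,-1,-0.008,0,0.01,0,-1,-0.008,0,0.011,0,-1,0,0,0,0,-1]'; python3 -m handwheel '[-0.004,0,0.009,0,-1,-0.003,0,0.009,0,-1,-0.002,0,0.01,0,-1,0,0,0,0,-1,0,0,0,0,-1]'
```

```text
clock: 39.65
tool_pos: [0.5972, 0.1017, 0.1039]
eef_rot: [-0.001, 0.049, 0.999, -0.0]
ft_force: [-0.5, -0.8, 0.1]
width: 0.0005
grasp_force: 0.0
clock: 40.28
tool_pos: [0.6063, 0.1008, 0.0771]
eef_rot: [0.0, 0.049, 0.999, -0.0]
ft_force: [-0.1, -0.4, 0.9]
width: -0.0
grasp_force: 0.0
```

Press the last few millimetres until it seats.

```bash
python3 -m handwheel '[0,0,0.004,0,-1,0,0,0.004,0,-1,0,0,0,0,-1,0,0,0,0,-1]'; python3 -m handwheel '[0,0,0.003,0,-1,0,0,0.002,0,-1,0,0,0,0,-1,0,0,0,0,-1]'
```

```text
clock: 40.78
tool_pos: [0.606, 0.1008, 0.0689]
eef_rot: [-0.0, 0.049, 0.999, -0.0]
ft_force: [-0.0, -0.7, -0.5]
width: 0.0009
grasp_force: 0.0
clock: 41.28
tool_pos: [0.6065, 0.1008, 0.0667]
eef_rot: [0.0, 0.049, 0.999, 0.0]
ft_force: [-7.9, -0.8, 24.5]
width: 0.0004
grasp_force: 12.2
```

```bash
python3 -m handwheel '[0,0,-0.02,0,-1,0,0,-0.05,0,-1,0,0,-0.06,0,-1,0,0,-0.05,0,-1,0,-0.06,0,0,-1,0,-0.06,0,0,-1,0,-0.06,0,0,-1,0,-0.06,0,0,-1,0,-0.04,0,0,-1,0,0,0,0,-1,0,0,0,0,-1]'
python3 - <<'E'
from h import *
plan([.5,0,.2])
a=cam("top"); b=cam("scene")
cv2.imwrite("pics/c10.png",np.hstack([crop(a["pixels"][:,:,::-1],130,180,200,150,2),crop(b["pixels"][:,:,::-1],290,180,200,150,2)]))
E
```

```text
clock: 42.65
tool_pos: [0.5791, -0.1768, 0.2441]
eef_rot: [0.0, 0.049, 0.999, 0.0]
ft_force: [0.4, 0.5, -0.0]
width: 0.0003
grasp_force: 0.0
t 42.65 pos [ 0.5791 -0.1768  0.2441] yaw 174.43 roll units -0.0 shift m [0.0959 0.1682 0.0443] F [ 0.4  0.5 -0. ] w 0.0003 g 0.0
```

View pics/c10.png

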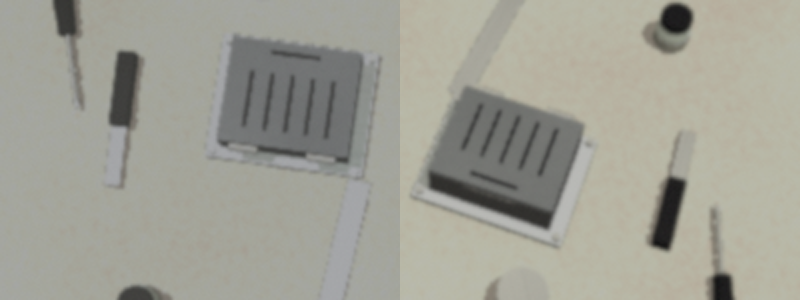

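The cover is shut, with its corners back near top px (246,198) and (311,207). The blade lies flat at about (192,240) and the bystanders haven't moved, so I'm handing in.

```bash
python3 -c "
from station import env
print(env.close_job())"
```

```text
the job is handed in; nothing more can be done
None
```

The job is handed in at about 43 s, but the hand-in gave no verdict: I pried the cover open with the blade and laid the blade back on the bench, put the battery pack between the ribs (about 5 mm off centre by my measurement), and shut the cover; wrist force peaked near 45 N while fitting the pack, well below the 120 N limit.

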